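Park the index plunger and run the weld fixture's carriage out to load

TASK

Free the welding fixture's carriage: pull its sprung index plunger up by the T-bar, twist it clockwise (seen from above) and ease it down into the rest notch so that it stays retracted by itself; then slide the carriage by its post all the way to the end stop. The dog under the T-bar is thin and bends easily, so feel for the notch and never press or pull it hard, and leave the other things on the bench where they are.

Things in the scene. Friction and masses are not known exactly. Their poses are not given: they have to be found in the camera images.
- fixture: Dark steel weld fixture bolted to the bench, base plate 240 (x) by 360 (y) by 18 mm, yaw within 0.35 rad. Origin: on the bench; the base's centre is at y = +30 mm. An aluminium bracket carries the vertical index plunger, whose axis stands at x = -45 mm, y = 0 of this frame.
- collar (a point): Point on the plunger axis, 61 mm above the bench, on the bracket: centre of the foot of the collar ring (aluminium, outer radius 28 mm, inner 17), which has the rest notch. The ring is clamped on at an angle that differs each time and is not measured: the notch lies 0.65 to 1.25 rad clockwise (from above) of where the dog points when down. Axes as the fixture's.
- notch_height (a point): Point on the plunger axis at the height of the notch's floor, 70 mm; it does not tell the notch's angle. Notch 7.2 mm wide for the 5 mm dog. Clockwise of it, to 1.5 rad and more, the ring's top is level at 74 mm: a dog laid there and turned back anticlockwise loses its support at the notch. Before the notch is a ridge 4 mm wide, also 74 mm; before that it is open and the dog drops fully.
- knob: Dark steel T-bar of the plunger: 44 mm long (its x axis), 14 mm thick, 22 mm high, on a 12 mm stem. Origin on the plunger axis, at bench height when down. Turns almost freely; clockwise from above is negative yaw. When down its x axis is within 0.05 rad of the fixture's. Spring: about 7 N down, 12 N at 17 mm. Lift: 0 engaged, 8 mm in the notch, 12 mm on the ring's top (wrong), 17 mm hard stop.
- knob_top (a point): Centre of the top face of the T-bar, on the plunger axis; 124 mm above the bench when down, 132 mm when parked. The bar's mid-height is 11 mm below; its underside, 22 mm below, is 28 mm above the ring's top when down. Pinch it across its thickness from above. Lift 14 to 16 mm to turn freely over the ring's top. No more than 1.5 rad of turn is needed.
- dog: Thin steel pin, 5 mm, sticking out of the stem below the T-bar to 30 mm from the axis, along the bar's +y; underside at 62 mm when down. Origin on the axis at bench height when down. Lies on the ring about 22 mm from the axis. Bends above 35 N of contact, sideways, downward or at the hard stop. Carries 9 N resting in the notch, 10 N on the ring's top; stiff: lower in small steps.
- carriage (a joint): Travel of the carriage along the fixture's +y, 0 to 0.080 m; 0 where the plunger's tip stands in its hole (it then cannot move more than about 1 mm), 0.080 at the end stop. Moves with about 2.5 N of friction.
- carriage_post (a point): Centre of the top of the upright round post on the carriage, 131 mm above the bench: black cap 22 mm in diameter and 10 mm high on a steel rod of 18 mm diameter. At fixture x = +50 mm, y = -45 mm while the carriage is locked. Moves with the carriage.
- wrench: Loose open-ended wrench lying on the bench, a bystander.
- oiler: Loose white bottle, 56 mm in diameter and 130 mm tall, standing on the bench, a bystander. Origin: centre of the underside.
- angle_part: Loose steel angle part, 70 by 40 by 50 mm, on the bench, a bystander.

How it is judged (in metres and radians):
On the way, in this order (a step that is already met when the one before it is completed fails the run):
1. the plunger is parked in the rest notch, let go, with the carriage still in place (z of knob_top in the frame of fixture between 0.1305 and 0.1335 m and contact force between the fingers and knob below 0.5 N and value of joint carriage below 0.005 m), for 0.3 s.
2. the carriage is at the end stop (value of joint carriage above 0.077 m), for 0.2 s.
At the end, for the whole second after the job is handed in: The plunger rests by itself in the notch (top of the T-bar 130.5 to 133.5 mm above the fixture's underside, i.e. lifted 8 mm) and the carriage stands within 3 mm of its end stop, the robot touching nothing (z of knob_top in the frame of fixture between 0.1305 and 0.1335 m and value of joint carriage above 0.077 m).
It fails at once if the dog is overstrained: more than 35 N of contact on it (contact force between dog and anything else above 35 N).
It fails at once if a bystander is shifted by more than 20 mm (distance of any of wrench, oiler, angle_part from where it was at the start of the episode above 0.02 m).
It also fails if it takes over 72 s, if anything falls off the work surface, if the arm or the gripper's body presses on something with over 40 N, if the wrist force passes 120 N, or if a joint passes its speed limit or range.

ROBOT

A 6-joint arm with a two-finger parallel gripper is mounted at the origin on the work surface. World frame = base frame: x ahead of the robot, y to its left, z up, the work surface at z = 0. Lengths are in m, angles in degrees, forces in N, time in s.
With the tool pointing down it reaches from about 0.325 to 0.85 m from the base axis. Payload 15.5 kg.
Tool frame: the origin (TCP) lies at the very end of the fingers, on their centre line; the grasp point (between the pads) lies arm.grip_depth behind it (arm.grip_depth is the distance from the TCP to the grasp point, in m); z points along the fingers, y is the line along which they close (so a half turn about z gives the same grasp; the last joint's range is limited). The gripper opens to 91 mm and grips with 3 to 60 N. Pads are 32 mm wide; open, the fingers measure 118 mm over their backs; the gripper's body (76 mm by 178 mm) begins 60 mm behind the grasp point.
Start: joints at [-81.732, 28.281, 77.091, -0, 74.628, -5.472], TCP at [0.148, -0.607, 0.214] pointing down, gripper open.
Joint ranges: [-166.48, 166.48], [-47.26, 123.95], [12.59, 153.08], [-70.14, 250.14], [6.76, 159.57], [-176.63, 176.63]. Speed limits (degrees/s): [108.29, 108.29, 147.25, 172.46, 172.46, 172.46].

INTERFACE

Orientations are given as a 3x3 rotation matrix whose columns are the frame's x, y, z axes.
In Python, from rig import arm gives the robot as it stands. Calls block until the motion is done:
- arm.move_to(position, orientation): joint-space move of the TCP to a pose.
- arm.move_l(position, orientation=None, feed=0.15): straight line of the TCP; orientation=None keeps the orientation; feed is the mean speed in m/s.
- arm.move_joints(angles): joint-space move.
- arm.grip(opening): finger opening in m; the grip force is fixed at half the most; returns when the fingers have stopped.
- arm.sleep(seconds).
- arm.solve_ik(position, orientation): joint angles nearest the present ones, or None.
- arm.snapshot(name): name is "scene" or "side" or "wrist"; returns the picture (480x640x3 uint8, red, green, blue); there is no depth.
- arm.get_calibration(name): a dict with "intrinsics" (3x3 intrinsics, pixels), "cam_to_world" (4x4, takes a point from camera to world coordinates). Camera axes: x right, y down, z forward; pixel columns grow to the right and rows downward; lengths in m; the calibration is good to about 2 mm. A picture is of the moment at which its call begins: read the wrist's pose just before it. get_calibration takes no time and is no camera call; for the wrist camera it gives the pose at the moment of the call.
A pose or a line that the arm cannot do raises arm.Unreachable and nothing moves.
- arm.sign_off(): hands the job in; it is judged then, once.
Readings, each from a call of its own:
- arm.current_t(): time.
- arm.current_joint_positions(): joint angles.
- arm.current_dq(): joint speeds.
- arm.current_tau(): joint torques, N m.
- arm.current_ee_pos(): TCP position.
- arm.current_tool_rot(): TCP orientation.
- arm.current_force(): force on the tool from outside, world axes, zero at the start.
- arm.current_torque(): the same for the moment, N m.
- arm.current_width(): finger opening in m.
- arm.current_grasp_force(): force on a finger pad.
Only numpy, scipy, OpenCV 4.12 (cv2) and the standard library are available. Lean on these libraries where they do the work, as an engineer would, in place of code of your own. Each camera call takes 0.05 s, during which the arm holds its last target. There are 200 camera calls.

## Working session

There is one attempt and no reset: what is moved stays moved. The work goes in short steps, each a Python script; the robot and the scene stay as the last script left them, time stands still between calls to the robot, and variables do not carry over. Pictures are saved under pics/ and viewed, at most 10 in all, crops included, and the job is handed in when it is done.

```bash
mkdir -p pics; ls
python3 - <<'E'
from rig import arm
import cv2,numpy as np
ims=[]
for n in("scene","side"):
    im=arm.snapshot(n); cv2.imwrite(f"pics/{n}0.png",im[:,:,::-1])
    c=arm.get_calibration(n); print(n,np.round(c["intrinsics"],1).tolist(),np.round(c["cam_to_world"],3).tolist())
print(arm.grip_depth,arm.current_t())
E
```

```text
pics
scene [[462.7, 0.0, 319.7], [0.0, 462.7, 242.1], [0.0, 0.0, 1.0]] [[0.501, 0.577, -0.645, 1.366], [0.865, -0.352, 0.357, -0.498], [-0.021, -0.737, -0.675, 0.98], [0.0, 0.0, 0.0, 1.0]]
side [[555.2, 0.0, 323.8], [0.0, 555.2, 246.0], [0.0, 0.0, 1.0]] [[-0.872, -0.304, 0.384, -0.064], [-0.489, 0.568, -0.661, 1.041], [-0.017, -0.764, -0.644, 1.097], [0.0, 0.0, 0.0, 1.0]]
0.0188 0.1
```

View pics/scene0.png

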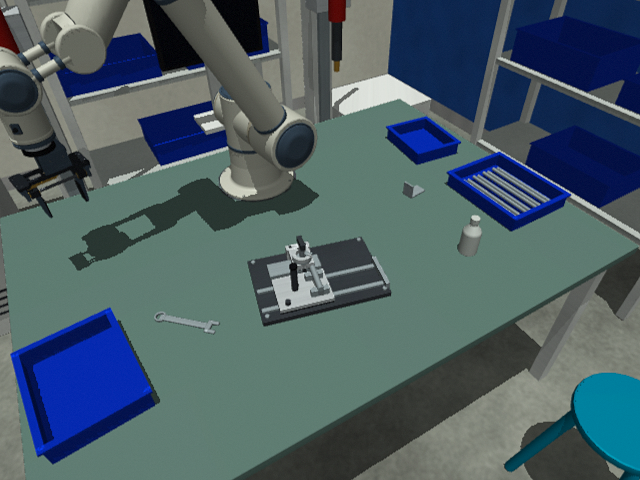

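View pics/side0.png

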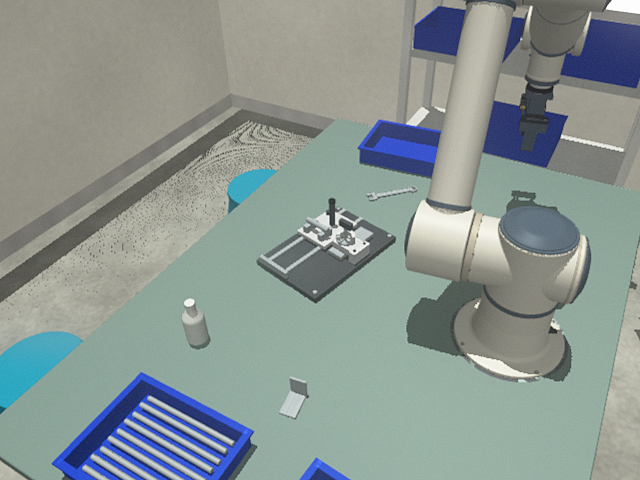

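The scene view shows the fixture (corners about (248,262), (361,238), (390,290), (264,323)), the post cap at (293,265) and the T-bar at (303,240). In the side view the post is at (332,202) and the T-bar near (348,222). Next I'll get a rough fix by triangulation, then a wrist view from above.

```bash
cat > h.py <<'E'
from rig import arm
import numpy as np, cv2
from scipy.spatial.transform import Rotation as R
def ray(c,uv):
    K=np.array(c["intrinsics"]);T=np.array(c["cam_to_world"])
    return T[:3,3],T[:3,:3]@np.linalg.solve(K,[uv[0],uv[1],1])
def onplane(c,uv,z):
    o,d=ray(c,uv); return o+d*(z-o[2])/d[2]
def proj(c,p):
    K=np.array(c["intrinsics"]);T=np.array(c["cam_to_world"])
    q=K@(T[:3,:3].T@(np.array(p)-T[:3,3])); return q[:2]/q[2]
def down(a):  # tool y axis at world angle a (rad), z down
    c,s=np.cos(a),np.sin(a)
    return np.array([[s,c,0],[-c,s,0],[0,0,-1.]])
E
python3 - <<'E'
from h import *
np.set_printoptions(precision=4,suppress=True)
c=arm.get_calibration("scene")
cor=[onplane(c,p,.018) for p in[(248,262),(361,238),(390,290),(264,323)]]
print(np.array(cor)); print([np.linalg.norm(cor[i]-cor[(i+1)%4]).round(3) for i in range(4)])
print(onplane(c,(293,265),.131),onplane(c,(303,239),.124))
s=arm.get_calibration("side"); print(onplane(s,(332,202),.131),onplane(s,(348,222),.124))
w=arm.get_calibration("wrist"); T=np.array(w["cam_to_world"]); Rt=arm.current_tool_rot()
print("wrist in tool",Rt.T@(T[:3,3]-arm.current_ee_pos()));print(Rt.T@T[:3,:3]);print(w["intrinsics"][0][0])
print(Rt)
E
```

```text
[[ 0.4125 -0.2139  0.018 ]
 [ 0.498   0.1293  0.018 ]
 [ 0.7174  0.078   0.018 ]
 [ 0.641  -0.2684  0.018 ]]
[np.float64(0.354), np.float64(0.225), np.float64(0.355), np.float64(0.235)]
[ 0.5953 -0.152   0.131 ] [ 0.5138 -0.0786  0.124 ]
[ 0.5892 -0.1394  0.131 ] [ 0.5064 -0.0834  0.124 ]
wrist in tool [ 0.0798 -0.0003 -0.1717]
[[-0.0009 -0.9591 -0.2832]
 [ 1.     -0.0008 -0.0004]
 [ 0.0002 -0.2832  0.9591]]
364.29584082088877
[[ 0.9714  0.2375 -0.0001]
 [ 0.2375 -0.9714  0.001 ]
 [ 0.0001 -0.001  -1.    ]]
```

Run:
```python
from h import *
np.set_printoptions(precision=4,suppress=True)
for a in(76,-104):
    for d in(0,-40,-80,-95):
        for z in(.094,):
            print(a,d,arm.solve_ik([.516,-.087,z],down(np.radians(a+d))))
a=np.radians(-104) if arm.solve_ik([.516,-.087,.1],down(np.radians(-104-90))) is not None else np.radians(76)
arm.move_to([.516,-.087,.25],down(a))
c=arm.get_calibration("wrist"); im=arm.snapshot("wrist")
import json; json.dump({k:np.array(v).tolist() for k,v in c.items() if k in("intrinsics","cam_to_world")},open("w1.json","w"))
cv2.imwrite("pics/w1.png",im[:,:,::-1]); print(np.degrees(a),arm.current_ee_pos(),arm.current_force(),arm.current_t())
```

```text
Traceback (most recent call last):
  File "scipy/spatial/transform/_rotation.pyx", line 1143, in scipy.spatial.transform._rotation.Rotation.from_matrix
ValueError: Non-positive determinant (left-handed or null coordinate frame) in rotation matrix 0: [[ 0.9703  0.2419  0.    ]
 [-0.2419  0.9703  0.    ]
 [ 0.      0.     -1.    ]].
```

```bash
sed -i 's/\[\[s,c,0\],\[-c,s,0\]/[[-s,c,0],[c,s,0]/' h.py
python3 - <<'E'
from h import *
np.set_printoptions(precision=4,suppress=True)
for a in(76,-104):
    for d in(0,-40,-80,-95):
        print(a,d,arm.solve_ik([.516,-.087,.094],down(np.radians(a+d))))
a=np.radians(-104)
arm.move_to([.516,-.087,.25],down(a))
c=arm.get_calibration("wrist"); im=arm.snapshot("wrist")
import json; json.dump({k:np.array(v).tolist() for k,v in c.items() if k in("intrinsics","cam_to_world")},open("w1.json","w"))
cv2.imwrite("pics/w1.png",im[:,:,::-1]); print(np.degrees(a),arm.current_ee_pos(),arm.current_force(),arm.current_t())
E
```

```text
76 0 [-16.1103  29.2191  99.089   -0.      51.6919 -92.1103]
76 -40 [-16.1103  29.2191  99.089   -0.      51.6919 -52.1103]
76 -80 [-16.1103  29.2191  99.089   -0.      51.6919 -12.1103]
76 -95 [-16.1103  29.2191  99.089   -0.      51.6919   2.8897]
-104 0 [-16.1103  29.2191  99.089   -0.      51.6919  87.8897]
-104 -40 [-16.1103  29.2191  99.089   -0.      51.6919 127.8897]
-104 -80 [-16.1103  29.2191  99.089   -0.      51.6919 167.8897]
-104 -95 None
-104.0 [ 0.516  -0.0876  0.2499] [ 0.2807 -0.3468  0.737 ] 2.425
```

View pics/w1.png

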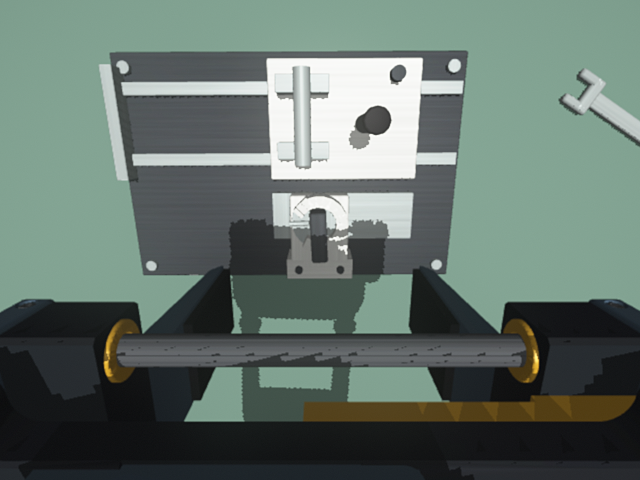

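The wrist view shows the base corners at about (110,52), (467,51), (446,274), (142,274), the post cap at (376,119) and the T-bar at about (318,207)–(319,262). The a=76° grasp leaves plenty of J6 range. I'll take a second view from that side.

Run:
```python
from h import *
import json
np.set_printoptions(precision=4,suppress=True)
c=json.load(open("w1.json"))
P=np.array([onplane(c,p,.018) for p in[(110,52),(467,51),(446,274),(142,274)]])
print(P,[np.linalg.norm(P[i]-P[i-1]).round(3) for i in range(4)],P.mean(0))
y1=(P[0]-P[1]);y2=P[3]-P[2];x1=P[1]-P[2];x2=P[0]-P[3]
print("yaw",[np.degrees(np.arctan2(v[1],v[0])).round(2) for v in(y1,y2,x1,x2)])
print("post",onplane(c,(376,119),.131),"bar ends",onplane(c,(318,207),.124),onplane(c,(319,262),.124))
arm.move_to([.516,-.087,.25],down(np.radians(76)))
c=arm.get_calibration("wrist"); im=arm.snapshot("wrist")
json.dump({k:np.array(v).tolist() for k,v in c.items() if k in("intrinsics","cam_to_world")},open("w2.json","w"))
cv2.imwrite("pics/w2f.png",im[:,:,::-1])
u,v=proj(c,[.516,-.087,.1]).round().astype(int); print(u,v)
A=cv2.imread("pics/w1.png")[170:290,240:400]; B=im[max(0,v-60):v+60,u-80:u+80,::-1]; print("cropB",u-80,max(0,v-60),B.shape)
cv2.imwrite("pics/w2.png",np.vstack([cv2.resize(A,(800,600),interpolation=2)[::1],]) if 0 else np.hstack([cv2.resize(x,(400,300),interpolation=cv2.INTER_CUBIC) for x in(A,B)]))
```

```text
[[ 0.7214  0.0787  0.018 ]
 [ 0.6353 -0.268   0.018 ]
 [ 0.4031 -0.2121  0.018 ]
 [ 0.4909  0.1377  0.018 ]] [np.float64(0.238), np.float64(0.357), np.float64(0.239), np.float64(0.361)] [ 0.5627 -0.0659  0.018 ]
yaw [np.float64(76.06), np.float64(75.92), np.float64(-13.55), np.float64(-14.34)]
post [ 0.594 -0.15   0.131] bar ends [ 0.5379 -0.0904  0.124 ] [ 0.4909 -0.0794  0.124 ]
321 227
cropB 241 167 (120, 160, 3)
```

View pics/w2.png

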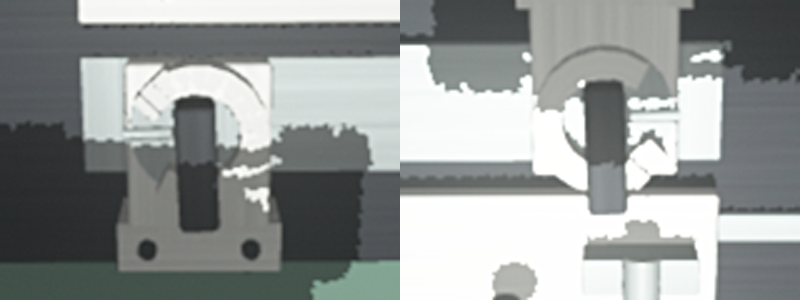

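View pics/w2f.png

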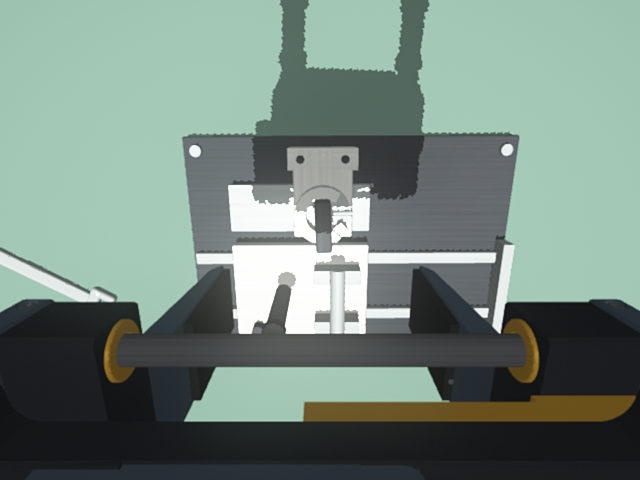

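The bar-centre estimates from the base frame (0.5118,-0.0842) and the bar end agree within 1 mm, and the post agrees too. Next I'll measure the notch angle on the ring-top plane with a polar unwarp of both views.

Run:
```python
from h import *
import json
ims=[]
k=np.array([.5120,-.0845]); yaw=np.radians(-14)
for n,f in(("w1","w1"),("w2","w2f")):
    c=json.load(open(n+".json")); im=cv2.imread(f"pics/{f}.png")
    # top-down orthographic sampling on z=.074: columns=clockwise angle from fixture +y (-20..110 deg), rows radius 14..32mm
    K=np.array(c["intrinsics"]);T=np.array(c["cam_to_world"])
    ang=np.radians(np.linspace(-20,110,781)); r=np.linspace(.032,.012,280)
    A,Rr=np.meshgrid(ang,r); th=yaw+np.pi/2-A
    P=np.stack([k[0]+Rr*np.cos(th),k[1]+Rr*np.sin(th),np.full_like(A,.074)],-1)
    q=(P-T[:3,3])@T[:3,:3]@K.T
    o=cv2.remap(im,(q[...,0]/q[...,2]).astype(np.float32),(q[...,1]/q[...,2]).astype(np.float32),cv2.INTER_CUBIC)
    for d in range(-20,111,10): cv2.line(o,((d+20)*6,0),((d+20)*6,8 if d else 25),(0,0,255),1)
    ims.append(o)
cv2.imwrite("pics/polar.png",np.vstack(ims))
c=json.load(open("w2.json")); print("bar far end w2",onplane(c,(323.8,252.2),.124))
```

```text
bar far end w2 [ 0.53229209 -0.0886021   0.124     ]
```

View pics/polar.png

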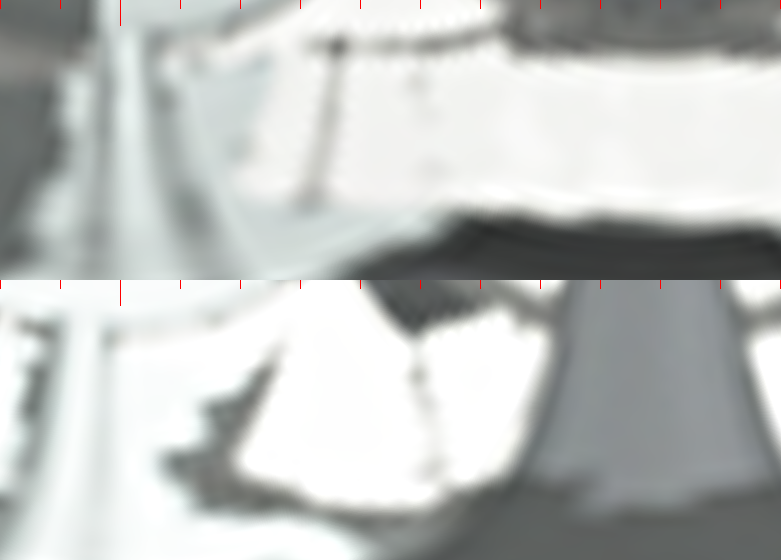

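The polar views show the ridge at about 24–35° and the notch walls at about 35.8° and 49.7° clockwise of fixture +y. That puts the notch centre at about 43° (0.75 rad), within the stated range. Now I'll grasp and lift.

Run:
```python
from h import *
np.set_printoptions(precision=3,suppress=True)
k=[.5118,-.0842]; o=down(np.radians(76))
arm.grip(.045)
arm.move_l([*k,.16],o)
arm.sleep(.3); print("f0",arm.current_force())
arm.move_l([*k,.0942],o,feed=.06); print("f",arm.current_force())
arm.grip(0.0); arm.sleep(.2)
print("grip",arm.current_width(),arm.current_grasp_force(),arm.current_force(),arm.current_torque(),arm.current_ee_pos())
for dz in(.003,.006,.009,.012,.0145):
    arm.move_l([*k,.0942+dz],o,feed=.02); arm.sleep(.1); print(dz,arm.current_force(),arm.current_ee_pos())
print(arm.current_t())
```

```text
f0 [-0.814  0.647 -0.858]
f [-0.54   0.059  0.399]
grip 0.013711172762956204 29.998445212841034 [-0.136 -0.105  3.093] [-0.068 -0.027  0.037] [ 0.512 -0.084  0.094]
0.003 [ 0.572 -0.811 -8.341] [ 0.512 -0.084  0.097]
0.006 [ 0.221 -1.218 -8.439] [ 0.512 -0.084  0.1  ]
0.009 [ 1.415 -1.387 -9.806] [ 0.512 -0.084  0.103]
0.012 [  0.464  -1.724 -10.101] [ 0.512 -0.084  0.106]
0.0145 [  0.611  -1.122 -12.074] [ 0.512 -0.084  0.109]
11.125
```

Run:
```python
from h import *
np.set_printoptions(precision=3,suppress=True)
k=[.5118,-.0842]; z=.0942
for d in(15,30,43):
    arm.move_l([*k,z+.0148],down(np.radians(76-d)),feed=.05); arm.sleep(.05)
    print(d,arm.current_force(),arm.current_torque())
im=arm.snapshot("wrist"); cv2.imwrite("pics/w3.png",im[:,:,::-1])
lift=.0148
while lift>.0076:
    lift-=.0004
    arm.move_l([*k,z+lift],feed=.01); arm.sleep(.08)
    f=np.mean([arm.current_force() for _ in range(3)],0)
    print(round(lift*1e3,1),f)
    if f[2]>-6: break
print(arm.current_torque(),arm.current_t())
```

```text
15 [  1.299  -0.01  -11.397] [-0.075 -0.4   -0.076]
30 [  1.85    0.606 -10.943] [ 0.142 -0.458 -0.016]
43 [  1.997   0.956 -11.453] [ 0.328 -0.561 -0.048]
14.4 [  1.441   1.448 -11.097]
14.0 [  1.411   2.298 -11.041]
13.6 [ 1.793  2.373 -9.74 ]
13.2 [  1.952   1.816 -10.809]
12.8 [  1.825   1.469 -11.201]
12.4 [ 2.091  2.038 -9.554]
12.0 [  2.36    1.576 -10.484]
11.6 [  2.288   1.583 -10.542]
11.2 [  2.97    1.871 -10.417]
10.8 [  2.008   2.122 -10.471]
10.4 [  2.837   1.272 -10.472]
10.0 [ 1.761  0.765 -9.358]
9.6 [  2.318   1.725 -10.418]
9.2 [ 1.497  1.255 -9.555]
8.8 [ 1.492  1.781 -9.462]
8.4 [ 1.917  2.927 -9.707]
8.0 [ 2.218  2.176 -9.113]
7.6 [ 1.091  1.528 -2.768]
[ 0.575 -0.355  0.025] 18.5167
```

The dog passed 12 mm freely and met support at 8 mm, so it is in the notch. I'll release and check.

Run:
```python
from h import *
import json
np.set_printoptions(precision=3,suppress=True)
k=[.5118,-.0842]
arm.grip(.035); arm.sleep(.4); print(arm.current_force(),arm.current_grasp_force())
arm.move_l([*k,.25],feed=.12)
arm.move_to([*k,.25],down(np.radians(76)))
c=arm.get_calibration("wrist"); im=arm.snapshot("wrist")
json.dump({n:np.array(c[n]).tolist() for n in("intrinsics","cam_to_world")},open("w4.json","w"))
cv2.imwrite("pics/w4f.png",im[:,:,::-1]); u,v=proj(c,[*k,.1]).round().astype(int)
cv2.imwrite("pics/w4.png",cv2.resize(im[v-60:v+60,u-80:u+80,::-1],(640,480),interpolation=cv2.INTER_CUBIC)); print(u-80,v-60,arm.current_t())
```

```text
[-0.035 -0.048  0.182] 0.0
241 167 21.65
```

View pics/w4.png

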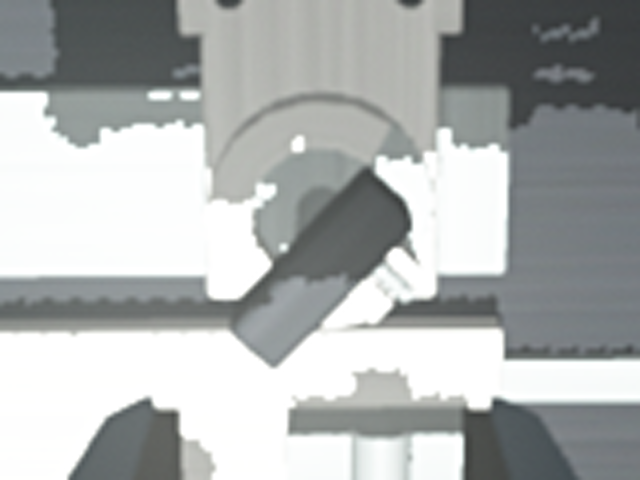

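The view shows the T-bar turned about 43° with the dog lying in the notch at (395,275), so it is parked. Now the carriage.

Run:
```python
from h import *
np.set_printoptions(precision=3,suppress=True)
p=np.array([.5933,-.1506]); yd=np.array([np.cos(np.radians(76)),np.sin(np.radians(76))]); o=down(np.radians(76))
arm.grip(.055)
arm.move_to([*p,.18],o); arm.sleep(.2); print(arm.current_force())
arm.move_l([*p,.088],o,feed=.08); print("down",arm.current_force())
arm.grip(0.); arm.sleep(.1); print("grip",arm.current_width(),arm.current_force())
for s in(.02,.05,.074):
    arm.move_l([*(p+s*yd),.088],o,feed=.05); print(s,arm.current_force()[:2]@yd,arm.current_force())
while s<.086:
    s+=.001; arm.move_l([*(p+s*yd),.088],o,feed=.02); arm.sleep(.1)
    f=np.mean([arm.current_force() for _ in range(3)],0); print(round(s,3),f[:2]@yd,f)
    if f[:2]@yd<-12: break
print(arm.current_t())
```

```text
[ 0.032  0.268 -0.029]
down [ 0.751 -0.326  0.208]
grip 0.020487306067070683 [-0.844 -0.004  1.136]
0.02 2.618903836518711 [-0.401  2.799  2.272]
0.05 2.823652187389401 [-3.288  3.73   5.481]
0.074 3.08889628599646 [-4.276  4.25   4.612]
0.075 1.299793543398673 [-3.245  2.149  5.011]
0.076 0.0656033674034402 [-3.74   1.     5.391]
0.077 -0.9367956584385171 [-3.516 -0.089  6.233]
0.078 -1.0758271153507493 [-3.866 -0.145  5.963]
0.079 -1.8025804120829456 [-3.451 -0.997  5.578]
0.08 -0.7488549714185919 [-3.911  0.203  5.119]
0.081 -6.9055365402876125 [-5.727 -5.689  6.201]
0.082 -15.003001178564658 [ -8.736 -13.284   5.726]
29.6917
```

Contact with the stop came at about 81 mm of commanded travel. I'll release, retreat and check.

Run:
```python
from h import *
np.set_printoptions(precision=3,suppress=True)
p=np.array([.5933,-.1506]); yd=np.array([np.cos(np.radians(76)),np.sin(np.radians(76))])
arm.sleep(.3); arm.grip(.05); arm.sleep(.3); print(arm.current_force())
q=p+.082*yd
arm.move_l([*q,.2],feed=.12); arm.move_to([.5118+.02,-.0842,.27],down(np.radians(-104))); arm.sleep(.3)
c=arm.get_calibration("wrist"); im=arm.snapshot("wrist"); cv2.imwrite("pics/w5.png",im[:,:,::-1])
print(proj(c,[*(p+.08*yd),.131]),proj(c,[.5118,-.0842,.132]),proj(c,[*(p+.08*yd-.005*yd),.131]))
b=np.array([.5118,-.0842]); print(arm.current_t())
```

```text
[-0.476 -0.357  0.607]
[283.992 139.379] [326.581 250.126] [290.082 139.374]
35.0667
```

View pics/w5.png

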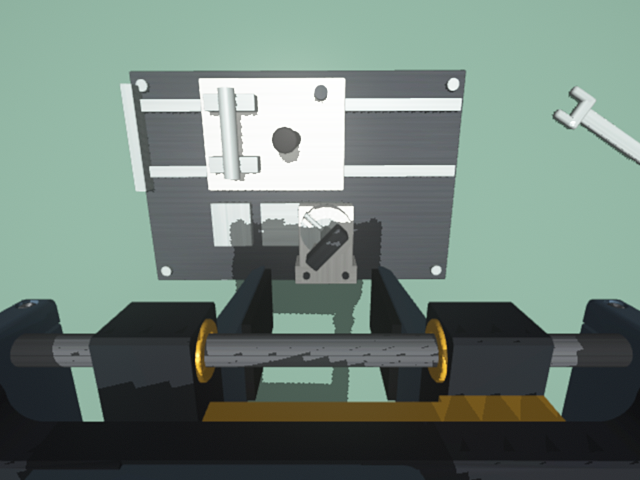

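The cap sits at (285,140), against a predicted (284,139) for 80 mm of travel. The T-bar is still parked at its turned angle and the wrench has not moved.

```bash
python3 -c "
from rig import arm
print(arm.sign_off())"
```

```text
the job is handed in; nothing more can be done
None
```

I parked the plunger in the rest notch, slid the carriage to its end stop and handed the job in at about 35 s; the last picture shows both holding, but the hand-in call returned no verdict.

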